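Shut and latch the aquarium cabinet

TASK

Push the wooden cabinet's swing door fully shut, then push the red-balled latch lever on top of it forward, over centre, until it snaps down into its latched position and stays there with the door shut. Leave the lever unlatched until the door is shut, and do not lift, move or knock over any of the loose things standing around and on the cabinet.

Things in the scene. Friction and masses are not known exactly. Their poses are not given: they have to be found in the camera images.
- door (a joint): swing door of the wooden cabinet, rad: 0 = shut flush against the cabinet, grows as it swings out towards the robot; light friction, stays where it is left. It is hinged on an upright axis at its left edge as seen from the robot.
- latch (a joint): lever of the latch, rad: 0 = unlatched, leaning 34 degrees (0.6 rad) back from upright, away from the door and over the cabinet's top; 1.2 = latched, leaning 34 degrees forward, out over the front. A spring holds it at either end (about 3 N at the ball to start it); upright (0.6) is dead centre, and past it the lever snaps over by itself.
- cabinet: wooden cabinet, 240 deep (x) x 280 wide (y) x 240 high, fixed. Origin at the centre of its underside; its own +x points from the front to the back, +y to the hinge side, z up. With the door shut the door's outer face lies at x = -135 mm in this frame and the door spans y = -125 to +125 mm.
- door_face (a point): point on the outer face of the door, 110 mm from the hinge line and 30 mm below the door's top edge (200 mm above the work surface); turns with the door: its own +x points through the door from the outer face inward (the way to push), its own +y to the hinge. The door is 250 wide, 222 high, 15 thick; a steel knob stands 34 mm out of its face near the free edge, 122 mm below the top edge.
- door_edge (a point): point on the door's outer face at its free edge, at the same height as door_face.
- lever_ball (a point): centre of the red ball, 22 mm across, at the end of the latch lever (9 mm rod, 75 mm from pivot to ball centre). 298 mm above the work surface at both ends of its swing, 320 mm when upright; moves 85 mm in all along the cabinet's -x. The cabinet's top is clear for 65 mm behind the ball when it leans back.
- latch_pivot (a point): pivot of the latch lever (axis along the cabinet's y), above the door near its free edge; 258 mm above the work surface, at x = -146, y = -90 mm in the cabinet's frame. A steel bracket 30 wide with a brass spring sleeve reaches from it to 76 mm behind, up to 266 mm high. A 40 mm flat tongue on the lever sticks out forward while unlatched and hangs in front of the door when latched.
- jar_mid (a point): middle of the screw-top glass jar of ceramic rings, 64 across, 92 high, standing loose on the cabinet; a bystander
- cup_mid (a point): middle of the white specimen cup, 60 across, 60 high, standing loose on the cabinet; a bystander
- tube_mid (a point): middle of the black feeding tube on its flared foot, 60 across at the foot, 150 high, loose on the work surface; a bystander
- hut_mid (a point): middle of the orange coconut hut, 116 across, 86 high, loose on the work surface; a bystander
- tin_mid (a point): middle of the food tin with a yellow label, 70 across, 85 high, loose on the work surface; a bystander
- bottle_mid (a point): middle of the bottle with a blue label, 56 across, 150 high, loose on the work surface; a bystander

How it is judged:
By the outcome, as a careful person would: the job done as asked, in the order asked, and still so for the second after the job is handed in, with the robot touching nothing.
It also fails if it takes over 48 s, if anything falls off the work surface, if the arm or the gripper's body presses on something with over 40 N, if the wrist force passes 120 N, or if a joint passes its speed limit or range.

ROBOT

A 6-joint arm with a two-finger parallel gripper is mounted at the origin on the work surface. World frame = base frame: x ahead of the robot, y to its left, z up, the work surface at z = 0. Lengths are in m, angles in degrees, forces in N, time in s.
With the tool pointing down it reaches from about 0.3 to 0.75 m from the base axis. Payload 8.5 kg.
Tool frame: the origin (TCP) lies on the centre line of the jaws, within the pads' length; the fingertips stand 19 mm ahead of it and the grasp point (between the pads) is the TCP; z points along the fingers, x is the direction in which the jaws open and shut, and the axes are right-handed (so a half turn about z gives the same grasp; the last joint's range is limited). The gripper opens to 85 mm and grips with 20 to 120 N. Pads are 22 mm wide; open, the fingers measure 114 mm over their backs; the gripper's body (76 mm by 85 mm) begins 54 mm behind the grasp point. The pads swing forward as they close: fully open they stand 13 mm farther back than shut.
Start: joints at [59.685, 21.807, 74.336, -0, 83.858, -12.336], TCP at [0.17, 0.523, 0.25] pointing down, gripper open.
Joint ranges: [-178.18, 178.18], [-50.72, 133.34], [12.68, 142.11], [-81.47, 261.47], [9.98, 163.14], [-165.26, 165.26]. Speed limits (degrees/s): [136.94, 136.94, 180, 180, 180, 180].

INTERFACE

Orientations are given as a 3x3 rotation matrix whose columns are the frame's x, y, z axes.
In Python, from rig import env, cams, order gives the robot as it stands.
- The arm moves only by the tool step_arm, never from a script. Its argument "steps" is a list of rows, each an object with "xyz": the shift along the tool's x, y, z normalised to -1 to 1, where 1 is 0.04 m, a list of three; "turn": the turn, a rotation vector about the tool's x, y, z normalised to -1 to 1, where 1 is 0.08 rad, a list of three; "gripper": the gripper command: -1 is shut, 1 is fully open, values between are in proportion. A call has 1 to 20 rows; each row shifts and turns the commanded pose from where the row before left it, along the tool's axes as they then stand; what a row does not reach is not made up. A row lasts 1/12 s, in which the tool goes at most 41.7 mm and 7.16 degrees, less where a joint would pass 70% of its speed; a pose out of reach is approached as far as the arm can. A call with a number of a shift or a turn outside -1 to 1 is refused whole. A call with a gripper value outside its range is refused whole. The fingers move at their own pace and stop on an object; "squeeze" is the grip in N (left out, the last holds). Time passes only in rows, so rows that do not move let the fingers close. It gives the time, the measured TCP pose, the force and the opening at its end, in the units of the state.
- env.observe(): the state, without advancing time (a new reading comes with each control period).
- cams.get_image(name): name is "scene" or "top" or "wrist"; returns (picture, depth): 384x512x3 uint8, red, green, blue; 384x512 float32, m along the optical axis (not along the pixel's ray), 0 where there is no reading.
- cams.camera_info(name): a dict with "fx", "fy", "cx", "cy" (pixels), "extrinsics" (4x4, takes a point from camera to world coordinates). Camera axes: x right, y down, z forward; pixel columns grow to the right and rows downward; lengths in m; the calibration is good to about 2 mm. A picture is of the moment at which its call begins: read the wrist's pose just before it. camera_info takes no time and is no camera call; for the wrist camera it gives the pose at the moment of the call.
- order.close_job(): hands the job in, once; it reports no verdict.
The state is a dict: "time_s": time; "q": joint angles; "qvel": joint speeds; "joint_efforts": joint torques, N m; "position": TCP position; "tool_rot": TCP orientation; "ft_force": force on the tool from outside, world axes, zero at the start; "wrist_torque": the same for the moment, N m; "grip_width": finger opening in m.
Only numpy, scipy, OpenCV 4.12 (cv2) and the standard library are available. Lean on these libraries where they do the work, as an engineer would, in place of code of your own. Each camera call takes 0.05 s, during which the arm holds its last target. There are 200 camera calls.

## Working session

There is one attempt and no reset: what is moved stays moved. The work goes in short steps, Python scripts to look and compute and a tool call to move; the robot and the scene stay as the last step left them, time stands still between calls to the robot, and variables do not carry over. Pictures are saved under pics/ and viewed, about 8 in all and at most 12, crops included, and the job is handed in when it is done.

Besides the shell and the picture viewer there is one more tool, called as name(argument=value, ...), one argument or row to a line, values as JSON. step_arm: Moves the arm, as the interface text tells. Scaled input: -1 to 1 covers 0.04 m each way for a shift and 0.08 rad each way for a turn. Its arguments: {"type":"object","properties":{"steps":{"type":"array"},"squeeze":{"type":"number"}},"required":["steps"]}

```bash
mkdir -p pics; cat > h.py <<'E'
import numpy as np, cv2
from rig import env, cams, order
def snap(n,f):
    im,d=cams.get_image(n); cv2.imwrite('pics/'+f+'.png',im[:,:,::-1]); np.savez('pics/'+f+'.npz',im=im,d=d); return im,d
def cloud(n,d):
    c=cams.camera_info(n); v,u=np.mgrid[:d.shape[0],:d.shape[1]]
    P=np.stack([(u-c['cx'])/c['fx']*d,(v-c['cy'])/c['fy']*d,d],-1)
    T=np.array(c['extrinsics']); return P@T[:3,:3].T+T[:3,3]
E
python3 - <<'E'
from h import *
s=env.observe(); print(s)
A=[]
for n in('scene','top'):
    im,d=snap(n,n+'0'); P=cloud(n,d); np.save(f'pics/{n}0P.npy',P)
    print(n,np.round(cams.camera_info(n)['extrinsics'],3).tolist(),(d>0).mean())
    hsv=cv2.cvtColor(im,cv2.COLOR_RGB2HSV)
    m=((hsv[...,0]<6)|(hsv[...,0]>174))&(hsv[...,1]>150)&(hsv[...,2]>80)&(d>0)
    k,l,st,c=cv2.connectedComponentsWithStats(m.astype(np.uint8))
    for i in range(1,k):
        if st[i,4]>8: print(n,c[i],st[i,4],np.median(P[l==i],0))
E
```

```text
{'time_s': 0.0, 'q': array([ 5.96848785e+01,  2.18408086e+01,  7.43835650e+01, -6.85428815e-04,
        8.38572564e+01, -1.23339728e+01]), 'qvel': array([-0.02703875,  0.08529397,  0.02189122, -0.00020998, -0.1052834 ,
        0.01984994]), 'joint_efforts': array([ 1.03854768e-05, -4.48472071e+01, -2.31275189e+01, -1.95749567e-04,
        4.89839644e-03, -1.21257688e-05]), 'position': array([0.16964377, 0.52291508, 0.24972045]), 'tool_rot': array([[ 3.08702344e-01,  9.51158431e-01, -7.08862665e-04],
       [ 9.51157673e-01, -3.08703019e-01, -1.23590292e-03],
       [-1.39436753e-03, -2.92714034e-04, -9.99998985e-01]]), 'ft_force': array([0.50825923, 0.14858613, 0.23511163]), 'wrist_torque': array([ 0.04109219, -0.01538923,  0.05849494]), 'grip_width': 0.08543031398295325}
scene [[-0.367, 0.536, -0.76, 1.668], [0.93, 0.225, -0.289, 0.41], [0.016, -0.813, -0.582, 1.033], [0.0, 0.0, 0.0, 1.0]] 0.9684549967447916
scene [204.5 153. ] 26 [ 0.59810052 -0.1757024   0.32471351]
top [[0.001, -0.99, 0.139, 0.417], [-1.0, -0.004, -0.016, 0.011], [0.016, -0.139, -0.99, 1.626], [0.0, 0.0, 0.0, 1.0]] 0.996063232421875
top [306.91304348 201.7826087 ] 23 [ 0.59155724 -0.1746149   0.32852824]
```

View pics/scene0.png

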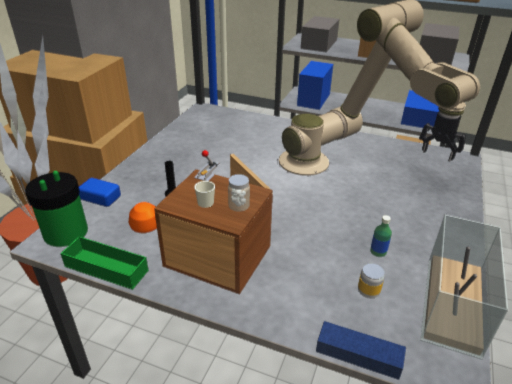

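View pics/top0.png

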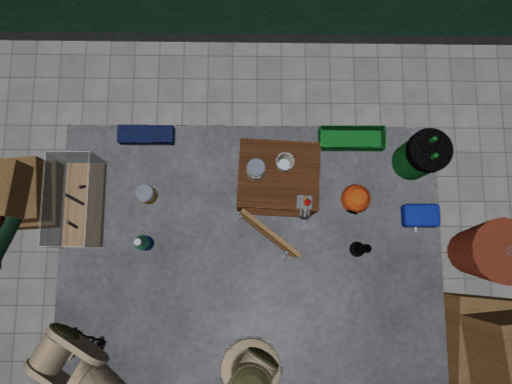

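The scene view shows the cabinet with the door ajar, the ball at (204,153), and the jar and cup on top. In the top view the cabinet spans cols 238–320 and rows 140–217, the door runs from (242,212) to (297,255), the ball is at (307,202), the hut at (355,198) and the tube at (357,249).

```bash
python3 - <<'E'
from h import *
P=np.load('pics/top0P.npy'); im=np.load('pics/top0.npz')['im']; 
print('table z',np.median(P[300:340,330:420,2]))
Q=P[135:222,232:325].reshape(-1,3); print(np.histogram(Q[:,2],np.arange(.2,.38,.01)))
z0=np.median(Q[(Q[:,2]>.22)&(Q[:,2]<.26)][:,2]); print('top z',z0)
# colour-based: cabinet top by wood hue & height
w=(abs(P[...,2]-z0)<.008)
k,l,st,c=cv2.connectedComponentsWithStats(w.astype(np.uint8))
for i in range(1,k):
    if st[i,4]>30:
        p=P[l==i][:,:2].astype(np.float32); print(i,st[i],'rect',cv2.minAreaRect(p),p.min(0),p.max(0))
w=(P[...,2]>.205)&(P[...,2]<.24); w[:214]=0; w[:,:236]=0; w[:,305:]=0; w[262:]=0
k,l,st,c=cv2.connectedComponentsWithStats(w.astype(np.uint8))
for i in range(1,k):
    if st[i,4]>20:
        p=P[l==i]; print('door',st[i],np.median(p[:,2]),cv2.minAreaRect(p[:,:2].astype(np.float32)),cv2.boxPoints(cv2.minAreaRect(p[:,:2].astype(np.float32))).tolist())
for nm,(a,b,cc,dd) in dict(tube=(238,262,345,375),hut=(180,218,338,375),jar=(155,185,242,268),cup=(148,172,273,297)).items():
    p=P[a:b,cc:dd].reshape(-1,3); t=.27 if nm in('jar','cup') else .04; p=p[p[:,2]>t]; print(nm,np.percentile(p,2,0).round(3),np.percentile(p,98,0).round(3))
E
```

```text
table z 0.000351309052270099
(array([  10,    7,   43, 2111, 2916,  109,   92,   42,   40,   63,   57,
         31,   74,  212,    1,    0,    0]), array([0.2 , 0.21, 0.22, 0.23, 0.24, 0.25, 0.26, 0.27, 0.28, 0.29, 0.3 ,
       0.31, 0.32, 0.33, 0.34, 0.35, 0.36, 0.37]))
top z 0.24068292788915424
2 [ 237  138   84   73 4831] rect ((0.7012344002723694, -0.09287780523300171), (0.28020375967025757, 0.2414046823978424), 87.18232727050781) [ 0.575637   -0.23642853] [0.82765114 0.05069185]
4 [278 159  13  10  84] rect ((0.7362644672393799, -0.10965655744075775), (0.033198900520801544, 0.04097829386591911), 1.5616527795791626) [ 0.71949    -0.13022335] [ 0.7527967  -0.08905221]
9 [250 216  15  10  31] rect ((0.5373709797859192, -0.01777016930282116), (0.05211048573255539, 0.012771211564540863), 53.01941680908203) [ 0.5252682  -0.04127287] [0.5556973  0.00608549]
18 [284 241  17  15  48] rect ((0.4456770122051239, -0.1348317265510559), (0.06787744164466858, 0.013998121954500675), 53.247684478759766) [ 0.42498913 -0.16176291] [ 0.47159234 -0.10828226]
door [243 214  59  43 351] 0.23165307686676284 ((0.49724993109703064, -0.06848959624767303), (0.23780448734760284, 0.01620347797870636), 51.972145080566406) [[0.4176190197467804, -0.1571592092514038], [0.43038269877433777, -0.16714127361774445], [0.5768808126449585, 0.02018001675605774], [0.5641171932220459, 0.030162081122398376]]
tube [ 0.436 -0.428  0.047] [ 0.465 -0.396  0.157]
hut [ 0.595 -0.453  0.043] [ 0.693 -0.36   0.089]
jar [ 0.673 -0.041  0.278] [0.73  0.017 0.339]
cup [ 0.543 -0.137  0.27 ] [ 0.759 -0.03   1.045]
```

step_arm(
  steps=[
    {"xyz": [0,0,0],"turn": [0,0,-0.83],"gripper": -1},
    {"xyz": [0,0,0],"turn": [0,0,-0.83],"gripper": -1},
    {"xyz": [0,0,0],"turn": [0,0,-0.83],"gripper": -1},
    {"xyz": [0,0,0],"turn": [0,0,-0.83],"gripper": -1},
    {"xyz": [-0.83,0.49,0],"turn": [0,0,0],"gripper": -1},
    {"xyz": [-0.83,0.49,0],"turn": [0,0,0],"gripper": -1},
    {"xyz": [-0.83,0.49,0],"turn": [0,0,0],"gripper": -1},
    {"xyz": [-0.83,0.49,0],"turn": [0,0,0],"gripper": -1},
    {"xyz": [-0.83,0.49,0],"turn": [0,0,0],"gripper": -1},
    {"xyz": [-0.83,0.49,0],"turn": [0,0,0],"gripper": -1},
    {"xyz": [-0.83,0.49,0],"turn": [0,0,0],"gripper": -1},
    {"xyz": [-0.83,0.49,0],"turn": [0,0,0],"gripper": -1},
    {"xyz": [-0.83,0.49,0],"turn": [0,0,0],"gripper": -1},
    {"xyz": [-0.83,0.49,0],"turn": [0,0,0],"gripper": -1},
    {"xyz": [-0.83,0.49,0],"turn": [0,0,0],"gripper": -1},
    {"xyz": [-0.83,0.49,0],"turn": [0,0,0],"gripper": -1},
    {"xyz": [-0.83,0.49,0],"turn": [0,0,0],"gripper": -1},
    {"xyz": [-0.83,0.49,0],"turn": [0,0,0],"gripper": -1},
    {"xyz": [-0.83,0.49,0],"turn": [0,0,0],"gripper": -1},
    {"xyz": [0,0,0],"turn": [0,0,0],"gripper": -1},
  ],
)

```text
time_s: 1.77
position: [0.4419, 0.0066, 0.2498]
tool_rot: [[0.053, 0.999, 0.0], [0.999, -0.053, -0.001], [-0.001, 0.001, -1.0]]
ft_force: [-0.6, 0.6, -0.5]
grip_width: 0.0001
```

step_arm(
  steps=[
    {"xyz": [0,0,0.56],"turn": [0,0,0],"gripper": -1},
    {"xyz": [0,0,0.56],"turn": [0,0,0],"gripper": -1},
    {"xyz": [-0.3,0.3,0],"turn": [0,0,0],"gripper": -1},
    {"xyz": [-0.3,0.3,0],"turn": [0,0,0],"gripper": -1},
    {"xyz": [-0.3,0.3,0],"turn": [0,0,0],"gripper": -1},
    {"xyz": [-0.3,0.3,0],"turn": [0,0,0],"gripper": -1},
    {"xyz": [-0.07,0.17,0],"turn": [0,0,0],"gripper": -1},
    {"xyz": [-0.07,0.17,0],"turn": [0,0,0],"gripper": -1},
    {"xyz": [-0.07,0.17,0],"turn": [0,0,0],"gripper": -1},
    {"xyz": [-0.07,0.17,0],"turn": [0,0,0],"gripper": -1},
    {"xyz": [-0.07,0.17,0],"turn": [0,0,0],"gripper": -1},
    {"xyz": [-0.07,0.17,0],"turn": [0,0,0],"gripper": -1},
    {"xyz": [-0.07,0.17,0],"turn": [0,0,0],"gripper": -1},
    {"xyz": [0,0.0,0],"turn": [0,0,0],"gripper": -1},
  ],
)

```text
time_s: 2.93
position: [0.5328, -0.0611, 0.2054]
tool_rot: [[0.048, 0.999, 0.001], [0.999, -0.048, -0.0], [-0.0, 0.001, -1.0]]
ft_force: [-0.2, 0.1, 0.4]
grip_width: -0.0004
```

step_arm(
  steps=[
    {"xyz": [0,0.08,0],"turn": [0,0,0],"gripper": -1},
    {"xyz": [0,0.08,0],"turn": [0,0,0],"gripper": -1},
  ],
)

```text
time_s: 3.1
position: [0.5381, -0.0608, 0.2055]
tool_rot: [[0.048, 0.999, -0.0], [0.999, -0.048, -0.0], [-0.0, -0.0, -1.0]]
ft_force: [0.1, -0.1, 1.0]
grip_width: 0.0002
```

step_arm(
  steps=[
    {"xyz": [0,0.06,0],"turn": [0,0,0],"gripper": -1},
    {"xyz": [0,0.06,0],"turn": [0,0,0],"gripper": -1},
    {"xyz": [0,0.06,0],"turn": [0,0,0],"gripper": -1},
    {"xyz": [0,0.06,0],"turn": [0,0,0],"gripper": -1},
    {"xyz": [0,0.0,0],"turn": [0,0,0],"gripper": -1},
  ],
)

```text
time_s: 3.52
position: [0.5481, -0.0614, 0.2055]
tool_rot: [[0.048, 0.999, 0.0], [0.999, -0.048, -0.0], [-0.0, 0.0, -1.0]]
ft_force: [0.5, 0.6, 0.7]
grip_width: -0.0002
```

```bash
python3 - <<'E'
from h import *
im,d=snap('top','top1'); P=cloud('top',d)
cv2.imwrite('pics/top1c.png',cv2.resize(im[130:270,220:390,::-1],None,fx=4,fy=4))
E
```

```text
(no output)
```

View pics/top1c.png

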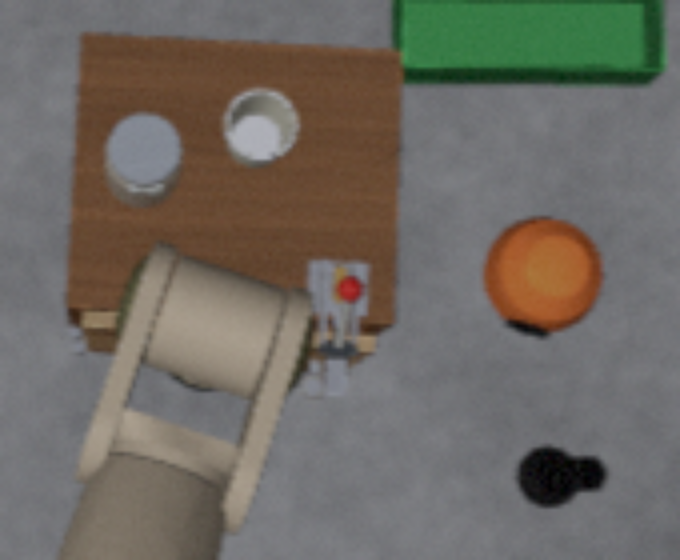

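The door edges show just ahead of the cabinet front at crop (95,320) and (360,345), so it is nearly shut. I'll push on until I feel the stop.

step_arm(
  steps=[
    {"xyz": [0,0.06,0],"turn": [0,0,0],"gripper": -1},
    {"xyz": [0,0.06,0],"turn": [0,0,0],"gripper": -1},
    {"xyz": [0,0.0,0],"turn": [0,0,0],"gripper": -1},
  ],
)

```text
time_s: 3.82
position: [0.5528, -0.0616, 0.2055]
tool_rot: [[0.048, 0.999, 0.0], [0.999, -0.048, 0.0], [0.0, 0.0, -1.0]]
ft_force: [-0.4, 0.3, 0.0]
grip_width: -0.0002
```

step_arm(
  steps=[
    {"xyz": [0,0.05,0],"turn": [0,0,0],"gripper": -1},
    {"xyz": [0,0.0,0],"turn": [0,0,0],"gripper": -1},
  ],
)

```text
time_s: 3.98
position: [0.5529, -0.0615, 0.2052]
tool_rot: [[0.048, 0.999, -0.005], [0.999, -0.048, 0.001], [0.0, -0.005, -1.0]]
ft_force: [-10.1, 0.0, 3.5]
grip_width: 0.0
```

step_arm(
  steps=[
    {"xyz": [0,0.05,0],"turn": [0,0,0],"gripper": -1},
    {"xyz": [0,0.0,0],"turn": [0,0,0],"gripper": -1},
  ],
)

```text
time_s: 4.15
position: [0.5529, -0.0615, 0.2052]
tool_rot: [[0.048, 0.999, -0.01], [0.999, -0.048, 0.001], [0.0, -0.01, -1.0]]
ft_force: [-21.6, -0.3, 7.6]
grip_width: -0.0003
```

step_arm(
  steps=[
    {"xyz": [0,-0.1,0],"turn": [0,0,0],"gripper": -1},
    {"xyz": [0,-0.2,0],"turn": [0,0,0],"gripper": -1},
    {"xyz": [0,-0.8,0],"turn": [0,0,0],"gripper": -1},
    {"xyz": [0,0,-0.8],"turn": [0,0,0],"gripper": -1},
    {"xyz": [0,0,-0.8],"turn": [0,0,0],"gripper": -1},
    {"xyz": [0,0,-0.8],"turn": [0,0,0],"gripper": -1},
    {"xyz": [0,0,-0.8],"turn": [0,0,0],"gripper": -1},
    {"xyz": [0,0,-0.8],"turn": [0,0,0],"gripper": -1},
    {"xyz": [0,0,-0.8],"turn": [0,0,0],"gripper": -1},
    {"xyz": [0,0,0],"turn": [0,0,0],"gripper": -1},
    {"xyz": [0,0,0],"turn": [0,0,0],"gripper": -1},
  ],
)

```text
time_s: 5.07
position: [0.5126, -0.0597, 0.3987]
tool_rot: [[0.048, 0.999, 0.004], [0.999, -0.048, -0.001], [-0.001, 0.004, -1.0]]
ft_force: [0.4, 0.1, -0.7]
grip_width: 0.0001
```

```bash
python3 - <<'E'
from h import *
print(env.observe()['position'])
for n in('wrist','top','scene'):
    im,d=snap(n,n+'2'); P=cloud(n,d)
    hsv=cv2.cvtColor(im,cv2.COLOR_RGB2HSV)
    m=((hsv[...,0]<6)|(hsv[...,0]>174))&(hsv[...,1]>150)&(hsv[...,2]>80)&(d>0)
    k,l,st,c=cv2.connectedComponentsWithStats(m.astype(np.uint8))
    for i in range(1,k):
        if st[i,4]>8: print(n,c[i],st[i,4],np.median(P[l==i],0))
    if n=='top':
        w=(P[...,2]>.2)&(P[...,2]<.237)&(P[...,0]<.59)&(P[...,0]>.53)&(P[...,1]<.1)&(P[...,1]>-.3)
        p=P[w]; 
        if len(p)>5: print('front strip',len(p),cv2.minAreaRect(p[:,:2].astype(np.float32)))
a=cv2.imread('pics/wrist2.png'); b=cv2.resize(cv2.imread('pics/top2.png')[130:270,220:390],(466,384)); cv2.imwrite('pics/c2.png',cv2.resize(np.hstack([a,b]),None,fx=.81,fy=.81))
E
```

```text
[ 0.51256934 -0.05967448  0.39874821]
wrist [ 87.61702128 317.34042553] 94 [ 0.58192734 -0.17746254  0.32161914]
top [307.         201.86363636] 22 [ 0.59153017 -0.17455833  0.3294643 ]
front strip 94 ((0.5748766660690308, -0.08691354095935822), (0.2761511206626892, 0.02201206237077713), 87.98509216308594)
scene [204.5 153. ] 26 [ 0.59816    -0.17579087  0.32503397]
```

View pics/c2.png

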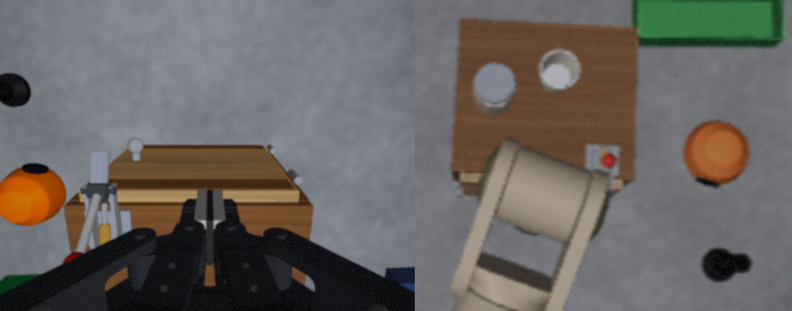

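step_arm(
  steps=[
    {"xyz": [-0.55,0.61,0],"turn": [0,0,0],"gripper": -1},
    {"xyz": [-0.55,0.61,0],"turn": [0,0,0],"gripper": -1},
    {"xyz": [-0.55,0.61,0],"turn": [0,0,0],"gripper": -1},
    {"xyz": [-0.55,0.61,0],"turn": [0,0,0],"gripper": -1},
    {"xyz": [-0.55,0.61,0],"turn": [0,0,0],"gripper": -1},
    {"xyz": [0,0,0],"turn": [0,0,0],"gripper": -1},
    {"xyz": [0,0,0.3],"turn": [0,0,0],"gripper": -1},
    {"xyz": [0,0,0],"turn": [0,0,0],"gripper": -1},
  ],
)

```text
time_s: 5.88
position: [0.6291, -0.1757, 0.3817]
tool_rot: [[0.049, 0.999, -0.006], [0.999, -0.049, 0.003], [0.002, -0.006, -1.0]]
ft_force: [0.6, 0.8, -1.1]
grip_width: 0.0002
```

```bash
python3 - <<'E'
from h import *
im,d=snap('wrist','w3'); im2,_=snap('scene','s3')
cv2.imwrite('pics/c3.png',cv2.resize(np.hstack([im[:,:,::-1],cv2.resize(im2[100:260,140:300,::-1],(384,384))]),None,fx=.88,fy=.88))
E
```

```text
(no output)
```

View pics/c3.png

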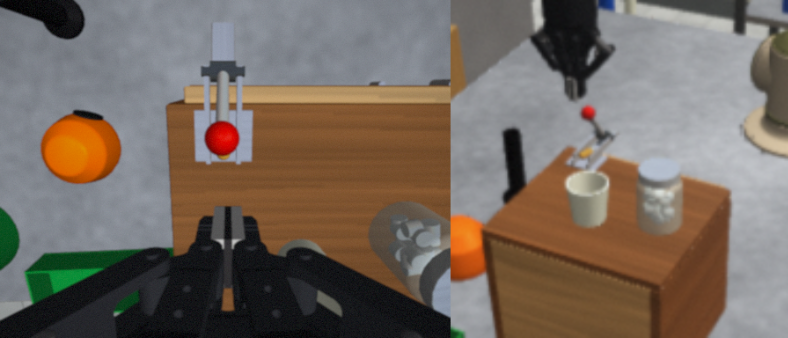

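The wrist view shows the ball at (222,138), straight ahead of the shut fingers at (228,215). The bracket is clear of them, and the cup and jar are well behind.

step_arm(
  steps=[
    {"xyz": [-0.04,0,0.45],"turn": [0,0,0],"gripper": -1},
    {"xyz": [0,0,0.45],"turn": [0,0,0],"gripper": -1},
    {"xyz": [0,0,0.45],"turn": [0,0,0],"gripper": -1},
    {"xyz": [0,0,0.4],"turn": [0,0,0],"gripper": -1},
    {"xyz": [0,0,0],"turn": [0,0,0],"gripper": -1},
  ],
)

```text
time_s: 6.4
position: [0.6281, -0.1763, 0.3129]
tool_rot: [[0.048, 0.999, -0.005], [0.999, -0.048, 0.002], [0.002, -0.005, -1.0]]
ft_force: [-0.0, 0.1, -0.3]
grip_width: -0.0003
```

step_arm(
  steps=[
    {"xyz": [0,-0.12,0],"turn": [0,0,0],"gripper": -1},
    {"xyz": [0,-0.12,0],"turn": [0,0,0],"gripper": -1},
    {"xyz": [0,-0.12,0],"turn": [0,0,0],"gripper": -1},
    {"xyz": [0,-0.12,0],"turn": [0,0,0],"gripper": -1},
    {"xyz": [0,-0.12,0],"turn": [0,0,0],"gripper": -1},
    {"xyz": [0,-0.12,0],"turn": [0,0,0],"gripper": -1},
  ],
)

```text
time_s: 6.9
position: [0.601, -0.176, 0.3184]
tool_rot: [[0.048, 0.999, 0.008], [0.999, -0.048, -0.003], [-0.003, 0.008, -1.0]]
ft_force: [5.9, -1.2, 4.1]
grip_width: -0.0003
```

```bash
python3 - <<'E'
from h import *
print(env.observe()['position'],env.observe()['ft_force'])
im,d=snap('wrist','w4'); im2,_=snap('scene','s4')
cv2.imwrite('pics/c4.png',cv2.resize(np.hstack([im[:,:,::-1],cv2.resize(im2[110:210,150:250,::-1],(384,384))]),None,fx=.88,fy=.88))
E
```

```text
[ 0.60098256 -0.17598174  0.31838832] [ 5.89041142 -1.15849261  4.08092724]
```

View pics/c4.png

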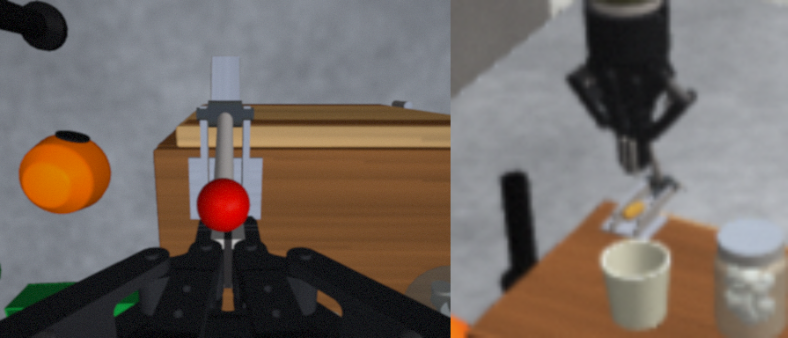

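The shut fingers are pressing squarely on the back of the ball at (222,205), so I carry on.

step_arm(
  steps=[
    {"xyz": [0,-0.1,0.05],"turn": [0,0,0],"gripper": -1},
    {"xyz": [0,-0.1,0],"turn": [0,0,0],"gripper": -1},
    {"xyz": [0,-0.1,0],"turn": [0,0,0],"gripper": -1},
    {"xyz": [0,-0.1,0],"turn": [0,0,0],"gripper": -1},
    {"xyz": [0,-0.1,0],"turn": [0,0,0],"gripper": -1},
  ],
)

```text
time_s: 7.42
position: [0.5796, -0.1746, 0.3135]
tool_rot: [[0.048, 0.999, -0.001], [0.999, -0.048, 0.0], [0.0, -0.001, -1.0]]
ft_force: [1.5, 0.1, 0.5]
grip_width: -0.0002
```

step_arm(
  steps=[
    {"xyz": [0,-0.1,0],"turn": [0,0,0],"gripper": -1},
    {"xyz": [0,-0.1,0],"turn": [0,0,0],"gripper": -1},
    {"xyz": [0,-0.1,0],"turn": [0,0,0],"gripper": -1},
  ],
)

```text
time_s: 7.67
position: [0.5675, -0.174, 0.3132]
tool_rot: [[0.048, 0.999, -0.001], [0.999, -0.048, 0.001], [0.0, -0.001, -1.0]]
ft_force: [0.9, -0.2, 0.4]
grip_width: 0.0002
```

step_arm(
  steps=[
    {"xyz": [0,-0.1,0],"turn": [0,0,0],"gripper": -1},
    {"xyz": [0,-0.1,0],"turn": [0,0,0],"gripper": -1},
    {"xyz": [0,-0.1,0],"turn": [0,0,0],"gripper": -1},
  ],
)

```text
time_s: 7.92
position: [0.5557, -0.1734, 0.3134]
tool_rot: [[0.048, 0.999, -0.0], [0.999, -0.048, 0.0], [0.0, -0.0, -1.0]]
ft_force: [0.0, -0.4, -0.6]
grip_width: -0.0001
```

```bash
python3 - <<'E'
from h import *
im,d=snap('wrist','w5'); im2,_=snap('scene','s5')
cv2.imwrite('pics/c5.png',cv2.resize(np.hstack([im[:,:,::-1],cv2.resize(im2[110:210,150:250,::-1],(384,384))]),None,fx=.88,fy=.88))
E
```

```text
(no output)
```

View pics/c5.png

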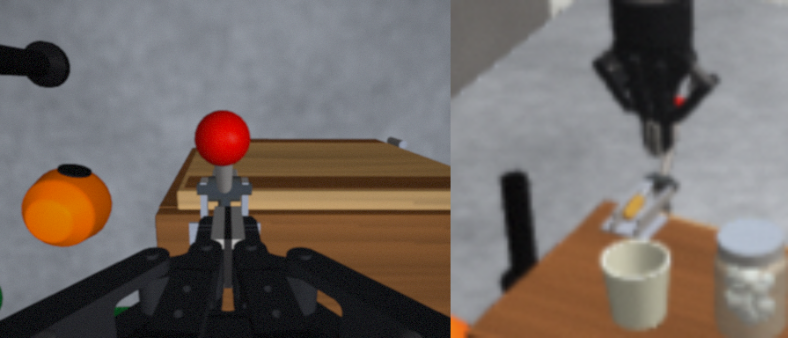

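```bash
cat > ball.py <<'E'
from h import *
def ball():
  for n in('wrist','top','scene'):
    im,d=cams.get_image(n); P=cloud(n,d)
    hsv=cv2.cvtColor(im,cv2.COLOR_RGB2HSV)
    m=((hsv[...,0]<6)|(hsv[...,0]>174))&(hsv[...,1]>150)&(hsv[...,2]>60)&(d>0)&(P[...,2]>.25)&(P[...,2]<.4)
    if m.sum()>3: print(n,m.sum(),np.median(P[m],0).round(3))
if __name__=='__main__': ball(); s=env.observe(); print(s['position'],s['ft_force'])
E
python3 ball.py
```

```text
wrist 3024 [ 0.507 -0.173  0.329]
top 25 [ 0.509 -0.17   0.329]
scene 7 [ 0.548 -0.159  0.35 ]
[ 0.55631202 -0.17352508  0.31351846] [0.08311753 0.41521657 0.10146637]
```

The ball has moved from x≈0.592 to 0.508, the full 85 mm, so it has snapped over. I'll withdraw and check.

step_arm(
  steps=[
    {"xyz": [0,0.3,0],"turn": [0,0,0],"gripper": -1},
    {"xyz": [0,0,-0.8],"turn": [0,0,0],"gripper": -1},
    {"xyz": [0,0,-0.8],"turn": [0,0,0],"gripper": -1},
    {"xyz": [0,0,-0.8],"turn": [0,0,0],"gripper": -1},
    {"xyz": [0,0,-0.8],"turn": [0,0,0],"gripper": -1},
    {"xyz": [0.6,-0.7,0],"turn": [0,0,0],"gripper": -1},
    {"xyz": [0.6,-0.7,0],"turn": [0,0,0],"gripper": -1},
    {"xyz": [0.6,-0.7,0],"turn": [0,0,0],"gripper": -1},
    {"xyz": [0.8,-0.4,0],"turn": [0,0,0],"gripper": -1},
    {"xyz": [0.8,-0.4,0],"turn": [0,0,0],"gripper": -1},
    {"xyz": [0.8,0,0],"turn": [0,0,0],"gripper": -1},
    {"xyz": [0.8,0,0],"turn": [0,0,0],"gripper": -1},
    {"xyz": [0.8,0,0],"turn": [0,0,0],"gripper": -1},
    {"xyz": [0.8,0,0],"turn": [0,0,0],"gripper": -1},
    {"xyz": [0,0,0],"turn": [0,0,0],"gripper": -1},
    {"xyz": [0,0,0],"turn": [0,0,0],"gripper": -1},
  ],
)

```text
time_s: 9.5
position: [0.4651, 0.0964, 0.4415]
tool_rot: [[0.045, 0.999, -0.0], [0.999, -0.045, -0.0], [-0.0, -0.0, -1.0]]
ft_force: [1.1, -0.4, 0.0]
grip_width: 0.0005
```

```bash
python3 ball.py; python3 - <<'E'
from h import *
im,d=snap('top','t6'); im2,_=snap('scene','s6'); P=cloud('top',d)
w=(P[...,2]>.2)&(P[...,2]<.237)&(P[...,0]<.59)&(P[...,0]>.4)&(P[...,1]<.1)&(P[...,1]>-.3)
p=P[w]; print('front strip',len(p),cv2.minAreaRect(p[:,:2].astype(np.float32)))
P0=np.load('pics/top0P.npy'); df=np.abs(P-P0)[...,2]>.03; df=df.astype(np.uint8)
k,l,st,c=cv2.connectedComponentsWithStats(df); print([(st[i].tolist()) for i in range(1,k) if st[i,4]>6])
cv2.imwrite('pics/c6.png',np.hstack([cv2.resize(im[130:270,220:390,::-1],(466,384)),cv2.resize(im2[100:260,130:290,::-1],(330,384))]))
E
```

```text
top 25 [ 0.509 -0.17   0.329]
scene 21 [ 0.514 -0.169  0.325]
[0.46524561 0.09442376 0.44144604] [-0.41170316  0.40297842  0.19043922]
front strip 399 ((0.5753388404846191, -0.08599361777305603), (0.2739649713039398, 0.026730485260486603), 88.59004974365234)
[[305, 199, 6, 16, 53], [241, 207, 70, 53, 1247], [302, 211, 2, 4, 7], [310, 211, 4, 7, 22], [23, 215, 255, 169, 13568], [272, 366, 10, 18, 105]]
```

View pics/c6.png

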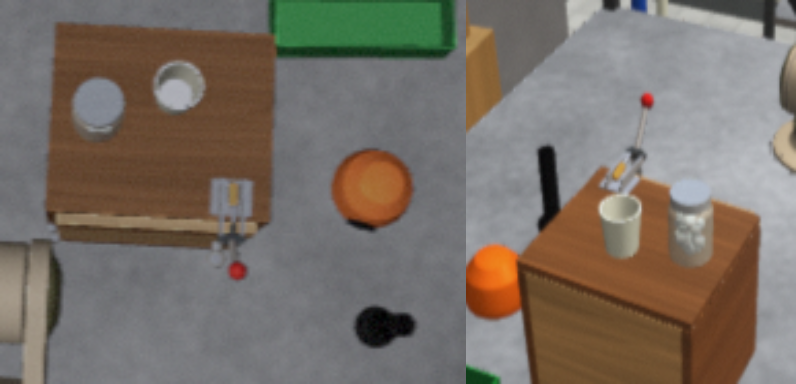

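```bash
python3 - <<'E'
from h import *
z=np.load('pics/t6.npz'); im=z['im']; P=cloud('top',z['d'])
v=im.astype(int).sum(2); m=(P[...,0]>.54)&(P[...,0]<.6)&(P[...,1]<.05)&(P[...,1]>-.14)&(P[...,2]>.2)
for c in range(246,296,8):
    r=[(a,v[a,c],round(float(P[a,c,0]-(-0.049)*(P[a,c,1]+.093)-.701),3),round(float(P[a,c,2]),3)) for a in range(205,222)]
    r=[x for x in r if x[1]>1.25*np.median(v[170:195,c])]; print(c,r)
E
```

```text
246 [(208, np.int64(353), -0.113, 0.235), (209, np.int64(354), -0.116, 0.234), (210, np.int64(364), -0.119, 0.235), (211, np.int64(389), -0.122, 0.232), (218, np.int64(307), -0.124, -0.002), (219, np.int64(343), -0.128, -0.005), (220, np.int64(342), -0.279, 1.626), (221, np.int64(342), -0.136, -0.004)]
254 [(208, np.int64(407), -0.113, 0.232), (209, np.int64(366), -0.117, 0.234), (210, np.int64(364), -0.121, 0.237), (211, np.int64(360), -0.124, 0.233), (219, np.int64(338), -0.13, 0.003), (220, np.int64(347), -0.134, 0.002), (221, np.int64(342), -0.138, 0.002)]
262 [(209, np.int64(366), -0.118, 0.231), (210, np.int64(355), -0.122, 0.236), (211, np.int64(350), -0.125, 0.231), (212, np.int64(323), -0.128, 0.23), (219, np.int64(350), -0.131, -0.002), (220, np.int64(348), -0.135, -0.005), (221, np.int64(332), -0.139, -0.003)]
270 [(209, np.int64(389), -0.12, 0.236), (210, np.int64(383), -0.123, 0.236), (211, np.int64(376), -0.126, 0.229), (212, np.int64(352), -0.13, 0.232), (220, np.int64(346), -0.136, -0.005), (221, np.int64(346), -0.14, -0.005)]
278 [(209, np.int64(315), -0.12, 0.23), (210, np.int64(375), -0.124, 0.232), (211, np.int64(368), -0.127, 0.231), (212, np.int64(355), -0.131, 0.236), (213, np.int64(322), -0.134, 0.234), (220, np.int64(353), -0.138, 0.002), (221, np.int64(350), -0.142, -0.003)]
286 [(210, np.int64(383), -0.126, 0.235), (211, np.int64(386), -0.129, 0.234), (212, np.int64(367), -0.133, 0.237), (213, np.int64(374), -0.136, 0.234), (220, np.int64(310), -0.139, -0.006), (221, np.int64(376), -0.144, 0.002)]
294 [(210, np.int64(325), -0.127, 0.232), (211, np.int64(393), -0.13, 0.232), (212, np.int64(374), -0.133, 0.233), (213, np.int64(357), -0.137, 0.231), (221, np.int64(375), -0.145, 0.001)]
```

```bash
python3 -c "
from rig import order; print(order.close_job())"
```

```text
the job is handed in; nothing more can be done
None
```

I shut the door first, then pushed the lever over centre. It snapped into its latched position and was still there when I checked with the arm well clear. I handed the job in shortly after the 9.5 s mark.

- **Door:** I pushed it until it hit its stop at about 22 N. In the last top view its top edge runs parallel to the cabinet front, about 127–129 mm ahead of the cabinet's centre. That matches a flush door, whose middle should be at 127.5 mm. My first print of these figures had a sign error in the yaw correction, so I corrected them by hand.
- **Lever:** the ball moved from x ≈ 0.592 to 0.509 m, about 83 mm of its stated 85 mm swing.
- **Bystanders:** comparing depth before and after, nothing moved around the cabinet except the door and the lever. The jar, cup, hut and tube all stand where they were. The arm covered the side with the tin and bottle in the last view, so I did not recheck those; the arm passed well above them.
- **Disagreement:** the cameras put the ball about 20 mm higher than the stated 298 mm (centre near 320 mm). I set the finger height to work for either.

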